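Ratchet the bench clamp tight on the blue plate adapter

TASK

On this lab bench stand two one-hand ratchet clamps; the blue well-plate adapter lies loose in one of them and a white one in the other. Squeeze the trigger of the clamp with the blue adapter, letting it spring back out each time, again and again until its jaw has pushed the adapter up against the fixed jaw and grips it firmly, then let go and move clear. Work it by the trigger only, do not push the sliding jaw itself, and leave the other clamp as it is.

Things in the scene. Friction and masses are not known exactly. Their poses are not given: they have to be found in the camera images.
- clamp_a: Clamp with the blue adapter, screwed down. Base 365 x 100 x 12 mm, x = -60 to 305. Origin: on the bench under the grip; x runs from the grip to the fixed jaw (its face at x = 278 mm, 70 mm high), z up. Black housing under grip and trigger: x = -27 to 50 mm, 46 mm wide, top z = 116 mm. Grip and orange trigger stand up from it, free ends at z = 194 mm, nothing above.
- squeeze_a (a point): Squeeze here: between black grip and orange trigger, 172 mm above the bench, clamp's axes. Here the grip (26 mm wide) spans x = -13 to -1 mm; the trigger (22 mm wide, 10 mm thick) has its front at x = 35 mm at rest, 13 mm fully squeezed (26 mm over all, about 32 between flat fingers as both lean 10 deg; centred here). From above: one finger behind the grip, one ahead of the trigger.
- trigger_a (a joint): Trigger, hinged at its foot (clamp x 15, z 106 mm): 0 rest, 0.35 rad fully squeezed. Springs back by itself when let go (2 N). A squeeze takes about 15 N at the finger, 20 to 25 N to tighten; 30 N does no harm. Each full squeeze and return advances the jaw about 8 mm (the first maybe less) and it stays there, so 4 to 7 are needed. Once tight, more squeezes advance it no further.
- jaw_a: Sliding jaw on a toothed bar, moves along clamp x only. Origin = clamp origin when fully open, so its distance ahead is the advance: 0 to 20 mm at the start, about 47 to 48.5 mm when tight. Orange sprung pad (55 mm wide, z 16 to 50 mm), face 105 mm ahead of the origin, gives 3 mm (1.7 N per mm): pressed in means a firm grip. The jaw resists 11 N if pushed.
- adapter_a: Blue plate adapter, block 128 x 86 x 30 mm with 24 dark wells, 0.25 to 0.5 kg, lying loose on the clamp's base, long side along the clamp. Origin: centre of its underside. At the start 5 to 19 mm short of the fixed jaw.
- jaw_b: Sliding jaw of the other, identical clamp, which holds the white adapter; leave it where it is. Origin and axes as for the first jaw.
Things that resemble listed ones, but are neither listed nor needed, are in the scene too. What is meant by the adapter_a is not turquoise, and is the smaller of those in its own colour.

How it is judged:
By the outcome, as a careful person would: the job done as asked, in the order asked, and still so for the second after the job is handed in, with the robot touching nothing.
It also fails if it takes over 58 s, if anything falls off the work surface, if the arm or the gripper's body presses on something with over 40 N, if the wrist force passes 120 N, or if a joint passes its speed limit or range.

ROBOT

A 6-joint arm with a two-finger parallel gripper is mounted at the origin on the work surface. World frame = base frame: x ahead of the robot, y to its left, z up, the work surface at z = 0. Lengths are in mm, angles in rad, forces in N, time in s.
With the tool pointing down it reaches from about 250 to 725 mm from the base axis. Payload 9.7 kg.
Tool frame: the origin (TCP) lies at the very end of the fingers, on their centre line; the grasp point (between the pads) lies behind it (ctrl.hold_point_z is the z of the grasp point in the tool frame, in mm); z points along the fingers, y is the direction in which the jaws open and shut (so a half turn about z gives the same grasp; the last joint's range is limited). The gripper opens to 85 mm and grips with 20 to 120 N. Pads are 22 mm wide; open, the fingers measure 114 mm over their backs; the gripper's body (76 mm by 85 mm) begins 54 mm behind the grasp point. The pads swing forward as they close: fully open they stand 13 mm farther back than shut.
Start: joints at [-1.241, 0.087, 0.176, 1.66, 0, 1.571], TCP at [178.117, -520.357, 231.284] pointing down, gripper open.
Joint ranges: [-3.13, 3.13], [-0.85, 1.81], [-1.15, 1.24], [-2.2, 2.28], [-1.44, 1.52], [-3.14, 3.14]. Speed limits (rad/s): [2.22, 2.22, 2.57, 3.14, 3.14, 3.14].

INTERFACE

Orientations are given as a rotation vector (axis times angle).
In Python, from bench import ctrl, viewer gives the robot as it stands. The module is installed in compiled form; this text tells all that it offers.
- The arm moves only by the shell command python3 -m jog 'ROWS' [FORCE]. ROWS is JSON, a list of rows, each a list of 5 numbers: the closure, from 0 (fully open) to 1 (shut), then the shift along the tool's x, y, z in mm, then the turn about the tool's z in degrees. In form: [[grip, dx, dy, dz, spin], ...]. A call has 1 to 10 rows; each row is the pose to reach, as a shift and turn from the pose commanded when the call began, along the tool's axes at that moment; what a row does not reach only later rows make up. A row lasts 1/8 s, in which the tool goes at most 62.5 mm and 10.7 degrees, less where a joint would pass 70% of its speed; a pose out of reach is approached as far as the arm can. A call with a gripper value outside its range is refused whole. The fingers move at their own pace and stop on an object; FORCE is the grip in N (left out, the last holds). Time passes only in rows, so rows that repeat a pose let the fingers close. It gives the time, the measured TCP pose, the force and the opening at its end, in the units of the state.
- ctrl.get_state(): the state, without advancing time (a new reading comes with each control period).
- viewer.camera(name): name is "scene" or "top" or "wrist"; returns a dict with "img" (384x512x3 uint8, blue, green, red), "camera_matrix" (3x3 intrinsics, pixels), "R" (3x3) and "t" (3): a world point X has camera coordinates R X + t. Camera axes: x right, y down, z forward; pixel columns grow to the right and rows downward; lengths in mm; the calibration is good to about 2 mm. A picture is of the moment at which its call begins. There is no depth.
- ctrl.hand_in(): hands the job in, once; it reports no verdict.
The state is a dict: "t": time; "joints": joint angles; "joint_velocities": joint speeds; "effort": joint torques, N m; "tcp_pos": TCP position; "tool_rot": TCP orientation; "force": force on the tool from outside, world axes, zero at the start; "moment": the same for the moment, N m; "width": opening from 0.0 (shut) to 1.0 (fully open).
Only numpy, scipy, OpenCV 4.12 (cv2) and the standard library are available. Lean on these libraries where they do the work, as an engineer would, in place of code of your own. Each camera call takes 0.05 s, during which the arm holds its last target.

## Working session

There is one attempt and no reset: what is moved stays moved. The work goes in short steps, Python scripts to look and compute and a shell command to move; the robot and the scene stay as the last step left them, time stands still between calls to the robot, and variables do not carry over. Pictures are saved under pics/ and viewed, and the job is handed in when it is done.

```bash
mkdir -p pics; cat > h.py <<'E'
import numpy as np, cv2
from bench import ctrl, viewer
def shot(name,fn):
    c=viewer.camera(name); cv2.imwrite(fn,c["img"]); np.savez(fn[:-4]+'.npz',**{k:np.array(c[k]) for k in ("img","camera_matrix","R","t")}); return c
def load(fn): return dict(np.load(fn))
def ray(c,px,z):
    K,R,t=c["camera_matrix"],c["R"],np.ravel(c["t"])
    d=R.T@np.linalg.solve(K,[px[0],px[1],1.]); o=-R.T@t
    return o+d*(z-o[2])/d[2]
def proj(c,X):
    p=c["camera_matrix"]@(c["R"]@np.array(X,float)+np.ravel(c["t"])); return p[:2]/p[2]
E
python3 - <<'E'
from h import *
for n in("scene","top","wrist"): shot(n,f"pics/{n}0.png")
s=ctrl.get_state(); print(s, ctrl.hold_point_z)
E
```

```text
{'t': 0.15, 'joints': array([-1.24098000e+00,  8.73164779e-02,  1.75295692e-01,  1.65978308e+00,
       -2.05935556e-06,  1.57082928e+00]), 'joint_velocities': array([-1.65253097e-03,  8.81758363e-05,  1.99580746e-03, -8.41302587e-04,
       -4.25075452e-04, -4.92249559e-04]), 'effort': array([-1.49672987e-04, -5.20761430e+01,  4.65045261e+01,  1.38814296e-02,
       -6.29451119e-05,  5.12736818e-06]), 'tcp_pos': array([ 178.07054036, -520.18970872,  230.744912  ]), 'tool_rot': array([-3.09800046e+00, -5.15515175e-01,  2.62942780e-04]), 'force': array([-0.30359033, -0.0502064 , -0.23369428]), 'moment': array([ 0.01116654, -0.01657361,  0.01981498]), 'width': 1.001014973598891} -18.700000000000003
```

View pics/scene0.png

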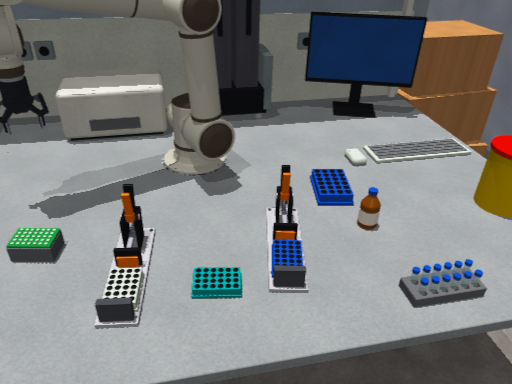

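View pics/top0.png

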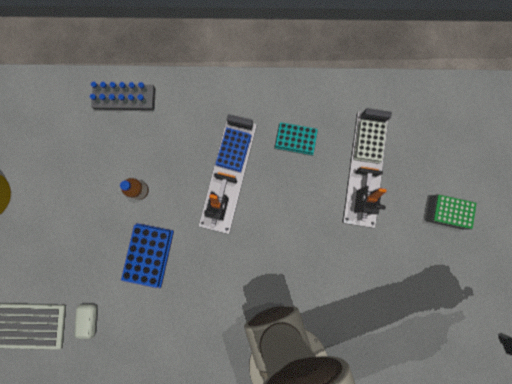

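View pics/wrist0.png

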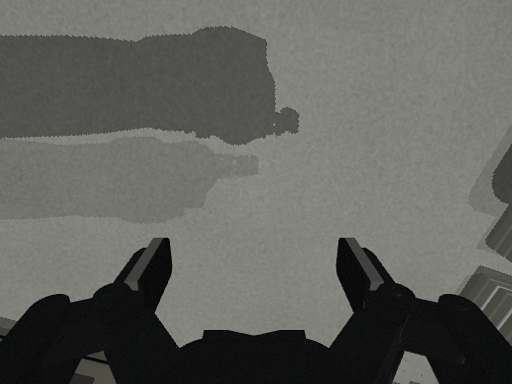

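The scene holds these possible adapters, with top-view pixels: a blue block in the clamp (234,148), a larger loose blue block (148,255), a turquoise one (297,138), and a white one in the other clamp (371,140). There is also a green rack at (455,211). I choose the block at (234,148), which makes clamp_a the left clamp in the top view. Next I check it in a close crop and measure it.

```bash
python3 - <<'E'
from h import *
c=load("pics/top0.npz"); im=c["img"]
cv2.imwrite("pics/crop1.png",cv2.resize(im[105:240,185:275],None,fx=4.4,fy=4.4,interpolation=cv2.INTER_CUBIC))
hsv=cv2.cvtColor(im,cv2.COLOR_BGR2HSV)
print("corners px->z0:",[ray(c,p,0).round() for p in((0,0),(511,383))], proj(c,(0,0,0)))
bm=cv2.inRange(hsv,(105,130,60),(125,255,255))
for k in cv2.findContours(bm,0,1)[0]:
    if cv2.contourArea(k)>150: 
        r=cv2.minAreaRect(k); print("blue",r)
roi=np.zeros(im.shape[:2],np.uint8); roi[105:240,190:265]=1
wm=((hsv[...,1]<40)&(hsv[...,2]>165)).astype(np.uint8)*roi
pts=cv2.findNonZero(wm); r=cv2.minAreaRect(pts); print("white",len(pts),r)
for p in cv2.boxPoints(r): print(p, ray(c,p,12).round(1))
om=cv2.inRange(hsv,(5,150,100),(20,255,255))*roi
for k in cv2.findContours(om,0,1)[0]:
    if cv2.contourArea(k)>8: print("orange",cv2.minAreaRect(k))
E
```

```text
corners px->z0: [array([1179., 1009.,    0.]), array([ -33., -660.,    0.])] [288.48809558 365.54258221]
blue ((146.97540283203125, 255.22950744628906), (40.13914108276367, 59.2066650390625), 13.240518569946289)
blue ((233.06997680664062, 149.0762939453125), (25.958574295043945, 38.742549896240234), 16.50436019897461)
white 1056 ((227.6217803955078, 175.13729858398438), (30.5900936126709, 112.33332824707031), 14.743562698364258)
[198.5363  225.56216] [414.  285.9  12. ]
[227.12437 116.92746] [767.4 206.5  12. ]
[256.70728 124.71243] [742.7 109.8  12. ]
[228.11919 233.34714] [391.6 192.4  12. ]
orange ((214.50001525878906, 200.5), (13.97391414642334, 8.055550575256348), 80.53767395019531)
```

View pics/crop1.png

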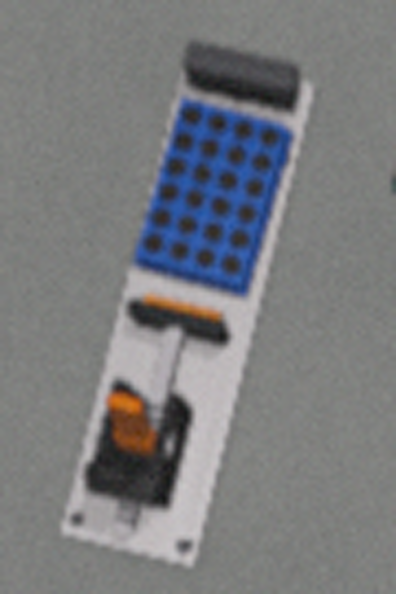

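```bash
cat >> h.py <<'E'
def clamp2w(p,o=(459.5,226.1),yaw=-12.95):
    a=np.radians(yaw); return np.array([o[0]+p[0]*np.cos(a)-p[1]*np.sin(a),o[1]+p[0]*np.sin(a)+p[1]*np.cos(a),p[2]])
E
python3 - <<'E'
from h import *
for n,b,f in(("top",(185,105,275,240),4.4),("scene",(225,150,345,300),4)):
    c=load(f"pics/{n}0.npz"); 
    im=cv2.resize(c["img"][b[1]:b[3],b[0]:b[2]],None,fx=f,fy=f,interpolation=cv2.INTER_CUBIC)
    def d(p,col):
        q=(proj(c,clamp2w(p))-[b[0],b[1]]+.5)*f; cv2.circle(im,tuple(int(v) for v in q),3,col,-1)
    for p in((-60,50,12),(-60,-50,12),(305,50,12),(305,-50,12)): d(p,(255,0,255))
    for y in(-11,11):
        d((35,y,172),(0,255,0))
    for y in(-13,13): d((-13,y,172),(255,255,0))
    for y in(-23,23):
        d((-27,y,116),(0,0,255));d((50,y,116),(0,0,255))
    d((278,43,70),(255,255,255));d((278,-43,70),(255,255,255))
    cv2.imwrite(f"pics/ov_{n}.png",im)
E
```

```text
(no output)
```

View pics/ov_top.png

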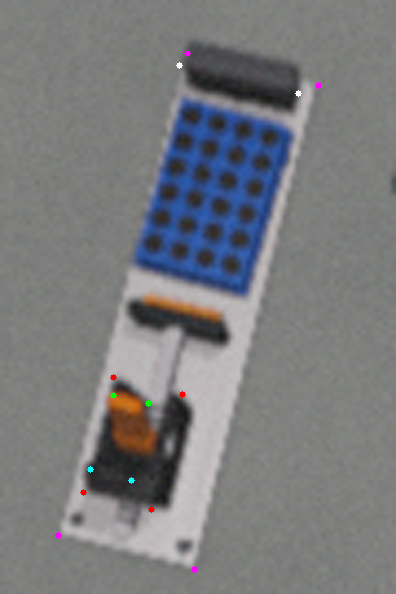

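View pics/ov_scene.png

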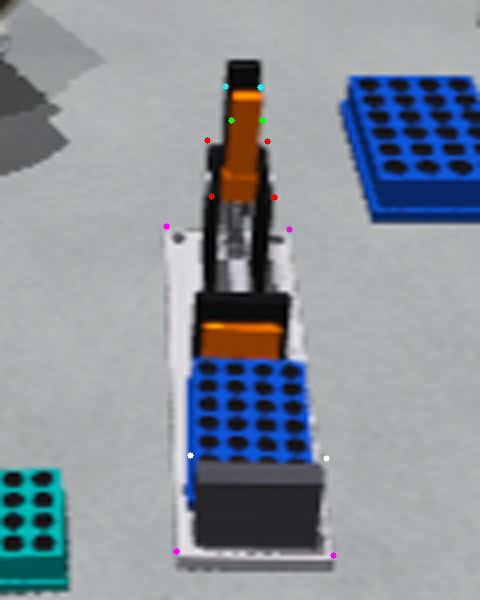

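The crop and overlays confirm a small dark-blue block in the left clamp. The clamp_a origin is about (459.5, 226), with yaw -13°. I'm moving over the squeeze point now.

```bash
python3 -m jog '[[0,52,-61,-25,-6],[0,103,-122,-25,-12],[0,155,-183,-25,-18],[0,206,-244,-25,-24],[0,257,-305,-25,-30],[0,309,-366,-25,-36],[0,360,-427,-25,-42],[0,412,-488,-25,-48],[0,463,-549,-25,-54],[0,515,-610,-25,-58]]' 60
cat > st.py <<'E'
from h import *
from scipy.spatial.transform import Rotation as Ro
import sys
s=ctrl.get_state(); M=Ro.from_rotvec(s["tool_rot"]).as_matrix()
print("t",s["t"],"tcp",s["tcp_pos"].round(1),"F",s["force"].round(1),"w",round(s["width"],3),"J",s["joints"].round(2))
tx=float(sys.argv[1]); z=float(sys.argv[2]); y=float(sys.argv[3]) if len(sys.argv)>3 else 0
d=M.T@(clamp2w((tx,y,z))-s["tcp_pos"])
a=np.degrees(np.arctan2(M[1,1],M[0,1])); print("tooly yaw",a,"spin to go",((a+12.95+90)%180)-90,"tool shift",d.round(1), "tilt", M[:,2].round(4))
E
python3 st.py 8 255
```

```text
t: 1.4
tcp_pos: [403.9, 61.5, 256.3]
tool_rot: [2.457, 1.957, 0.001]
force: [1.2, -0.7, 0.7]
width: 1.001
t 1.4 tcp [403.9  61.5 256.3] F [ 1.2 -0.7  0.7] w 1.001 J [ 0.15 -0.24 -0.08  1.73 -0.    1.95]
tooly yaw -12.921597909845968 spin to go 0.028402090154031612 tool shift [172.8  25.3   1.3] tilt [ 7.e-04 -1.e-04 -1.e+00]
```

```bash
python3 -m jog '[[0,50,8,0,0],[0,100,15,0,0],[0,140,20,0,0],[0,150,22,0,0],[0,150,22,0,0]]'; python3 st.py 8 255; python3 - <<'E'
from h import *
shot("wrist","pics/w1.png");shot("top","pics/t1.png");shot("scene","pics/s1.png")
E
```

```text
t: 2.02
tcp_pos: [459.0, 200.4, 255.8]
tool_rot: [-2.46, -1.954, 0.002]
force: [0.9, -0.3, -0.2]
width: 0.999
t 2.025 tcp [459.  200.4 255.8] F [ 0.9 -0.3 -0.2] w 0.999 J [ 0.41 -0.02  0.11  1.71 -0.    2.21]
tooly yaw -13.05902606063889 spin to go -0.10902606063889664 tool shift [25.2  2.7  0.8] tilt [-9.e-04 -6.e-04 -1.e+00]
```

View pics/w1.png

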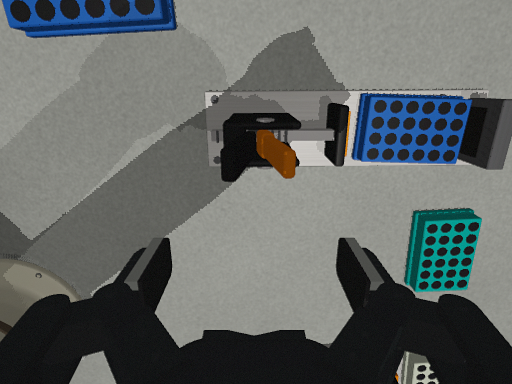

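View pics/s1.png

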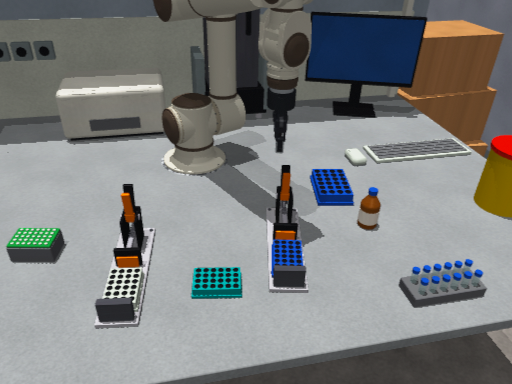

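The wrist view shows clamp_a lying horizontally: base from column 206 to about 490, trigger tip at about (287,175), and the gap to the jaw clear. I refine the pose from this view.

```bash
python3 - <<'E'
from h import *
c=load("pics/w1.npz"); b=(195,75,512,195); f=2.5
im=cv2.resize(c["img"][b[1]:b[3],b[0]:b[2]],None,fx=f,fy=f,interpolation=cv2.INTER_CUBIC)
def d(p,col):
    q=(proj(c,clamp2w(p))-[b[0],b[1]]+.5)*f; cv2.circle(im,tuple(int(v) for v in q),3,col,-1)
for p in((-60,50,12),(-60,-50,12),(305,50,12),(305,-50,12)): d(p,(255,0,255))
for y in(-11,11): d((35,y,172),(0,255,0))
for y in(-13,13): d((-13,y,172),(255,255,0))
for y in(-23,23): d((-27,y,116),(0,0,255));d((50,y,116),(0,0,255))
for y in(-50,50): d((278,y,70),(255,0,0))
cv2.imwrite("pics/ovw1.png",im)
g=c["img"].astype(int); 
hsv=cv2.cvtColor(c["img"],cv2.COLOR_BGR2HSV)
m=((hsv[...,1]<40)&(hsv[...,2]>165)).astype(np.uint8); m[:85]=0;m[175:]=0;m[:,:200]=0;m[:,:]*=1; m[:,345:]=0
P=cv2.findNonZero(m)[:,0]
print(P.min(0),P.max(0))
for x in(225,240,345-3): 
    col=P[P[:,0]==x][:,1]
    if len(col): print(x,col.min(),col.max(), ray(c,(x,col.min()-.5),12).round(1),ray(c,(x,col.max()+.5),12).round(1))
for y in(100,105,158,162):
    r=P[P[:,1]==y][:,0]
    if len(r): print("row",y,r.min(),ray(c,(r.min()-.5,y),12).round(1))
m2=cv2.inRange(hsv,(105,130,60),(125,255,255)); m2[:85]=0
r=cv2.minAreaRect(cv2.findNonZero(m2)); print(r)
E
```

```text
[205  92] [344 168]
row 100 206 [412.6 277.3  12. ]
row 105 206 [410.8 271.2  12. ]
row 158 298 [514.7 174.6  12. ]
row 162 300 [516.4 168.4  12. ]
((411.5235595703125, 128.1058807373047), (117.64347076416016, 67.95014953613281), 1.5074357986450195)
```

View pics/ovw1.png

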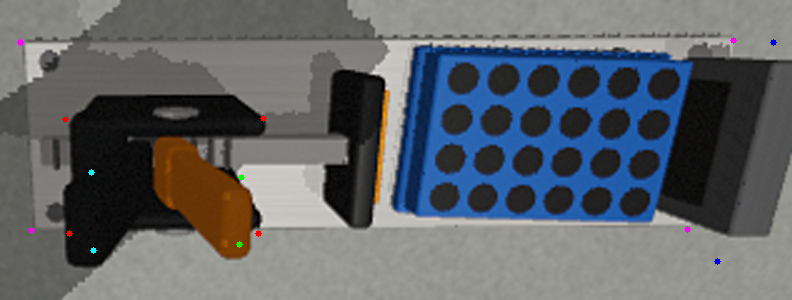

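```bash
sed -i 's/459.5,226.1/461.5,225.6/' h.py; python3 st.py 8 148
```

```text
t 2.175 tcp [458.9 199.4 256.5] F [ 0.  -0.5 -0.2] w 0.996 J [ 0.41 -0.02  0.11  1.71 -0.    2.21]
tooly yaw -13.167574838273877 spin to go -0.21757483827387603 tool shift [ 26.2   4.5 108.6] tilt [ 3.e-04 -1.e-04 -1.e+00]
```

```bash
python3 -m jog '[[0,13,2,0,0],[0,26,4,0,0],[0,26,4,0,0],[0,26,4,15,0],[0,26,4,25,0],[0,26,4,25,0]]'; python3 st.py 8 148; python3 - <<'E'
from h import *
shot("wrist","pics/w2.png");shot("scene","pics/s2.png")
c=load("pics/s2.npz"); cv2.imwrite("pics/s2c.png",cv2.resize(c["img"][100:300,215:355],None,fx=3,fy=3,interpolation=cv2.INTER_CUBIC))
E
```

```text
t: 2.92
tcp_pos: [468.4, 224.4, 229.9]
tool_rot: [-2.46, -1.953, 0.003]
force: [0.3, -0.4, 0.8]
width: 1.002
t 2.925 tcp [468.4 224.4 229.9] F [ 0.3 -0.4  0.8] w 1.002 J [0.45 0.01 0.1  1.66 0.   2.25]
tooly yaw -13.115193624476847 spin to go -0.16519362447684216 tool shift [-0.3  1.2 81.9] tilt [-1.9e-03 -9.0e-04 -1.0e+00]
```

View pics/w2.png

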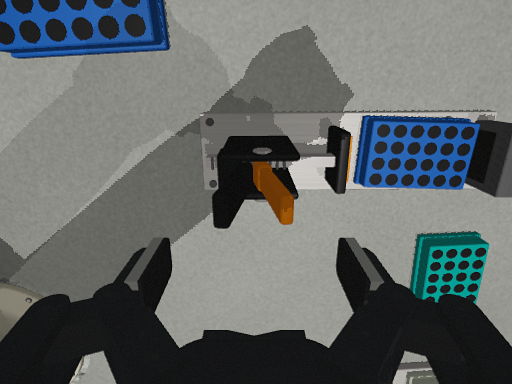

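View pics/s2c.png

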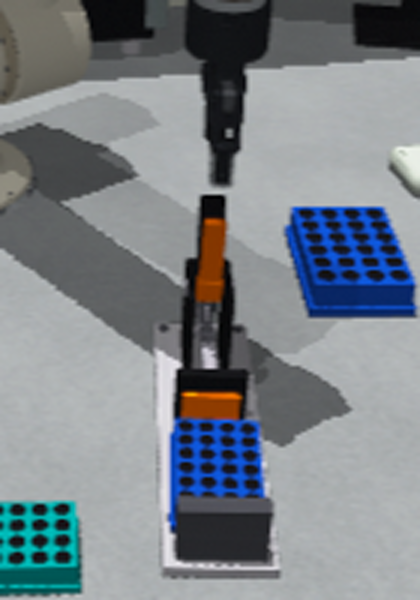

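```bash
python3 - <<'E'
from h import *
c=load("pics/s2.npz"); f=lambda p:((proj(c,p)-[215,100]+.5)*3).round(1)
s=ctrl.get_state()
from scipy.spatial.transform import Rotation as Ro
M=Ro.from_rotvec(s["tool_rot"]).as_matrix()
for y in(-45,45):
  for x in (-11,11): print("finger",y,f(s["tcp_pos"]+M@[x,y,-13]))
for y in(-13,13): print("grip tip",f(clamp2w((-5,y,194))),"grip back -17",f(clamp2w((-17,y,194))))
for y in(-11,11): print("trig tip",f(clamp2w((35,y,194))))
w=load("pics/w2.npz")
for y in(-13,13): print("w grip tip",proj(w,clamp2w((-17,y,194))).round(1),"trig front tip",proj(w,clamp2w((39,y*11/13,194))).round(1))
print(proj(w,s["tcp_pos"]),[proj(w,s["tcp_pos"]+M@[0,y,-13]).round(1) for y in(-42.5,42.5)])
hs=cv2.cvtColor(w["img"],cv2.COLOR_BGR2HSV)
cv2.imwrite("pics/w2c.png",cv2.resize(w["img"][120:250,190:320],None,fx=4.5,fy=4.5,interpolation=cv2.INTER_CUBIC))
E
```

```text
finger -45 [205.3 138.8]
finger -45 [227.9 139.3]
finger 45 [209.8 183.5]
finger 45 [233.9 184.1]
grip tip [201.  200.4] grip back -17 [200.4 194.3]
grip tip [227.7 201. ] grip back -17 [226.9 194.9]
trig tip [205.1 221.3]
trig tip [228.3 221.8]
w grip tip [219.7 229.9] trig front tip [300.4 227.2]
w grip tip [218.1 195. ] trig front tip [302.  197.5]
[254.77195633 239.33582925] [array([172.2, 252.1]), array([337.5, 252.1])]
```

View pics/w2c.png

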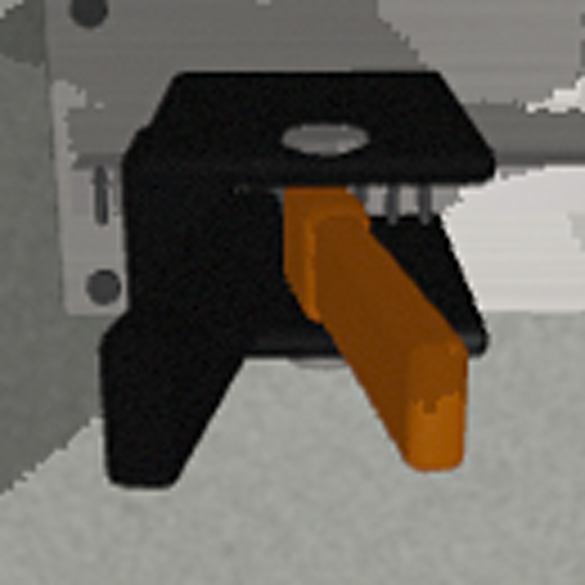

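The picture shows the grip and trigger tips at columns 214–294 of the wrist image. Their midpoint of 254 matches the finger midline of 255, so clearance is even on both sides. I descend here.

```bash
python3 -m jog '[[0,0,0,20,0],[0,0,0,40,0],[0,0,0,60,0],[0,0,0,75,0],[0,0,0,80,0],[0,0,0,80,0],[0,0,0,80,0]]'; python3 st.py 8 148; python3 - <<'E'
from h import *
shot("wrist","pics/w3.png");shot("scene","pics/s3.png")
c=load("pics/s3.npz"); cv2.imwrite("pics/s3c.png",cv2.resize(c["img"][100:300,215:355],None,fx=3,fy=3,interpolation=cv2.INTER_CUBIC))
E
```

```text
t: 3.9
tcp_pos: [469.2, 225.0, 152.0]
tool_rot: [2.46, 1.953, 0.002]
force: [0.2, -0.3, -0.1]
width: 0.999
t 3.9 tcp [469.2 225.  152. ] F [ 0.2 -0.3 -0.1] w 0.999 J [ 0.45 -0.   -0.07  1.5   0.    2.25]
tooly yaw -13.104650719506216 spin to go -0.1546507195062219 tool shift [-1.1  0.3  4. ] tilt [ 1.e-03  5.e-04 -1.e+00]
```

View pics/w3.png

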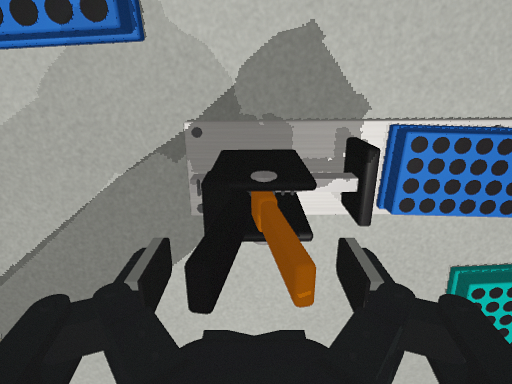

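View pics/s3c.png

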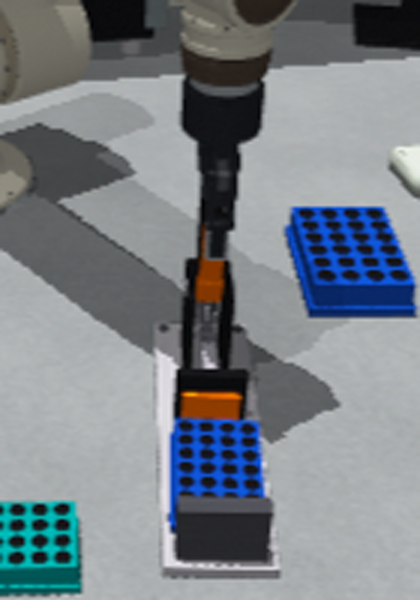

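The fingers now straddle the grip and trigger. I shift slightly back toward the squeeze centre and then close at 30 N.

```bash
python3 -m jog '[[0,-3,-4,3,0],[0.2,-3,-7,3,0],[0.4,-3,-9,3,0],[0.6,-3,-11,3,0],[0.8,-3,-12,3,0],[1,-3,-12,3,0],[1,-3,-12,3,0],[1,-3,-12,3,0]]' 30; python3 st.py 0 148; python3 - <<'E'
from h import *
shot("wrist","pics/w4.png")
E
```

```text
t: 5.0
tcp_pos: [456.4, 224.9, 149.8]
tool_rot: [2.46, 1.954, 0.002]
force: [-7.8, 0.1, 10.1]
width: 0.362
t 5.0 tcp [456.4 224.9 149.8] F [-7.8  0.1 10.1] w 0.362 J [ 0.46 -0.03 -0.1   1.5   0.    2.26]
tooly yaw -13.083486797284888 spin to go -0.13348679728488833 tool shift [1.9 4.8 1.8] tilt [ 1.4e-03  7.0e-04 -1.0e+00]
```

View pics/w4.png

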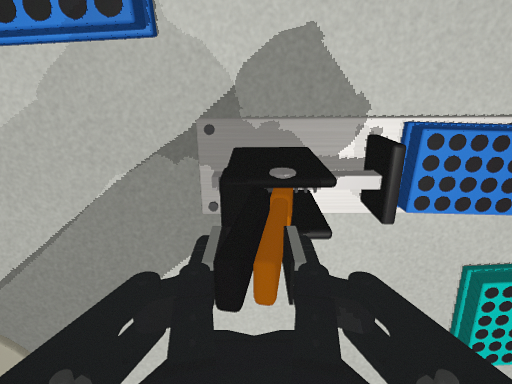

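The first squeeze went full: opening is 0.36, about 31 mm, and the trigger leans on the grip with the jaw moved forward. Next I release, check, and squeeze again, slightly farther back.

```bash
python3 -m jog '[[0.5,0,1,0,0],[0.2,0,3,0,0],[0,0,5,0,0],[0,0,5,0,0],[0,0,5,0,0],[0,0,5,0,0]]' 30; python3 - <<'E'
from h import *
shot("wrist","pics/w5.png")
E
```

```text
t: 5.8
tcp_pos: [461.4, 223.5, 148.2]
tool_rot: [-2.46, -1.953, 0.0]
force: [0.2, 0.3, -0.6]
width: 1.0
```

View pics/w5.png

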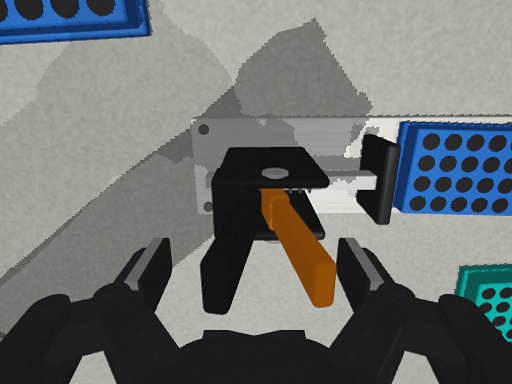

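The trigger is back at rest with its tip at column 333, clear of the pad at 345, and the jaw stayed forward. Continuing.

```bash
python3 -m jog '[[0.3,0,-3,0,0],[0.6,0,-5,0,0],[1,0,-7,0,0],[1,0,-7,0,0],[1,0,-7,0,0],[1,0,-7,0,0]]' 30; python3 st.py 0 148
python3 -m jog '[[0.5,0,1,0,0],[0.2,0,4,0,0],[0,0,7,0,0],[0,0,7,0,0],[0,0,7,0,0],[0,0,7,0,0]]' 30
```

```text
t: 6.6
tcp_pos: [456.3, 225.0, 150.6]
tool_rot: [2.458, 1.951, 0.007]
force: [2.6, -2.9, 11.1]
width: 0.358
t 6.6 tcp [456.3 225.  150.6] F [ 2.6 -2.9 11.1] w 0.358 J [ 0.46 -0.03 -0.1   1.5  -0.    2.26]
tooly yaw -13.132581399103602 spin to go -0.18258139910359716 tool shift [1.8 5.  2.6] tilt [ 5.8e-03  3.0e-04 -1.0e+00]
t: 7.35
tcp_pos: [461.4, 223.5, 148.2]
tool_rot: [-2.46, -1.953, 0.0]
force: [0.0, -0.6, 0.0]
width: 0.999
```

```bash
python3 -m jog '[[0.3,0,-3,0,0],[0.6,0,-5,0,0],[1,0,-7,0,0],[1,0,-7,0,0],[1,0,-7,0,0],[1,0,-7,0,0]]' 30; python3 st.py 0 148
python3 -m jog '[[0.5,0,1,0,0],[0.2,0,4,0,0],[0,0,7,0,0],[0,0,7,0,0],[0,0,7,0,0],[0,0,7,0,0]]' 30; python3 - <<'E'
from h import *
shot("wrist","pics/w6.png")
E
```

```text
t: 8.1
tcp_pos: [456.3, 225.0, 150.6]
tool_rot: [2.458, 1.951, 0.007]
force: [2.3, -2.6, 12.5]
width: 0.357
t 8.1 tcp [456.3 225.  150.6] F [ 2.3 -2.6 12.5] w 0.357 J [ 0.46 -0.03 -0.1   1.5  -0.    2.26]
tooly yaw -13.13061235010281 spin to go -0.1806123501028054 tool shift [1.7 5.  2.6] tilt [ 5.8e-03  4.0e-04 -1.0e+00]
t: 8.85
tcp_pos: [461.4, 223.5, 148.2]
tool_rot: [-2.46, -1.953, 0.0]
force: [-0.1, -0.6, 0.4]
width: 1.0
```

View pics/w6.png

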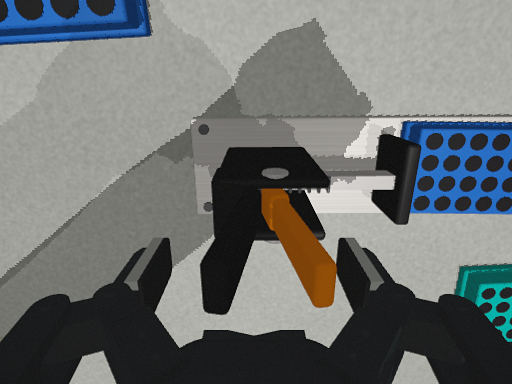

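The jaw advanced about 18 px over two squeezes and is now reaching the adapter. Continuing.

```bash
python3 -m jog '[[0.3,0,-3,0,0],[0.6,0,-5,0,0],[1,0,-7,0,0],[1,0,-7,0,0],[1,0,-7,0,0],[1,0,-7,0,0]]' 30; 
python3 -m jog '[[0.5,0,1,0,0],[0.2,0,4,0,0],[0,0,7,0,0],[0,0,7,0,0],[0,0,7,0,0],[0,0,7,0,0]]' 30
python3 - <<'E'
from h import *
shot("wrist","pics/w7.png");shot("top","pics/t7.png")
E
```

```text
t: 9.65
tcp_pos: [456.2, 225.1, 150.7]
tool_rot: [2.458, 1.951, 0.008]
force: [2.0, -2.8, 12.7]
width: 0.364
t: 10.4
tcp_pos: [461.3, 223.5, 148.2]
tool_rot: [-2.46, -1.953, 0.0]
force: [0.4, -0.6, -0.2]
width: 1.001
```

```bash
python3 -m jog '[[0.3,0,-3,0,0],[0.6,0,-5,0,0],[1,0,-7,0,0],[1,0,-7,0,0],[1,0,-7,0,0],[1,0,-7,0,0]]' 30; 
python3 -m jog '[[0.5,0,1,0,0],[0.2,0,4,0,0],[0,0,7,0,0],[0,0,7,0,0],[0,0,7,0,0],[0,0,7,0,0]]' 30
python3 - <<'E'
from h import *
shot("wrist","pics/w8.png");shot("top","pics/t8.png")
I=[load(f"pics/w{i}.npz")["img"][100:240,180:512] for i in (6,7,8)]
cv2.imwrite("pics/w678.png",cv2.resize(np.vstack(I),None,fx=1.4,fy=1.4))
E
```

```text
t: 11.25
tcp_pos: [456.6, 225.0, 150.6]
tool_rot: [2.458, 1.95, 0.008]
force: [4.5, -2.8, 10.4]
width: 0.373
t: 12.0
tcp_pos: [461.4, 223.5, 148.2]
tool_rot: [-2.46, -1.953, 0.0]
force: [0.7, -0.6, -0.0]
width: 1.002
```

View pics/w678.png

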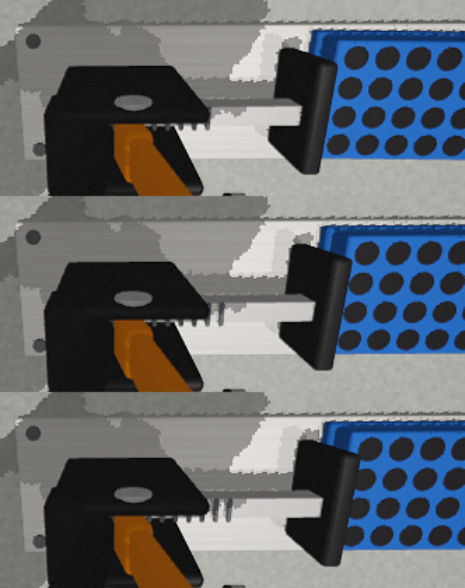

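The adapter is now being pushed, and the last advance was only about half a step, so it's nearly tight. I squeeze again until it stops advancing.

```bash
python3 -m jog '[[0.3,0,-3,0,0],[0.6,0,-5,0,0],[1,0,-7,0,0],[1,0,-7,0,0],[1,0,-7,0,0],[1,0,-7,0,0],[1,0,-7,0,0],[1,0,-7,0,0]]' 30; 
python3 -m jog '[[0.5,0,1,0,0],[0.2,0,4,0,0],[0,0,7,0,0],[0,0,7,0,0],[0,0,7,0,0],[0,0,7,0,0]]' 30
python3 - <<'E'
from h import *
shot("wrist","pics/w9.png")
E
```

```text
t: 13.1
tcp_pos: [456.4, 225.3, 151.8]
tool_rot: [2.458, 1.951, 0.01]
force: [-0.3, -3.6, 19.4]
width: 0.37
t: 13.85
tcp_pos: [461.4, 223.5, 148.2]
tool_rot: [-2.46, -1.953, 0.0]
force: [-0.4, -0.1, 0.0]
width: 1.001
```

```bash
python3 -m jog '[[0.3,0,-3,0,0],[0.6,0,-5,0,0],[1,0,-7,0,0],[1,0,-7,0,0],[1,0,-7,0,0],[1,0,-7,0,0],[1,0,-7,0,0],[1,0,-7,0,0]]' 30; 
python3 -m jog '[[0.5,0,1,0,0],[0.2,0,4,0,0],[0,0,7,0,0],[0,0,7,0,0],[0,0,7,0,0],[0,0,7,0,0]]' 30
python3 - <<'E'
from h import *
shot("wrist","pics/w10.png")
I=[load(f"pics/w{i}.npz")["img"][100:240,180:512] for i in (8,9,10)]
cv2.imwrite("pics/w8910.png",cv2.resize(np.vstack(I),None,fx=1.4,fy=1.4))
E
```

```text
t: 14.9
tcp_pos: [456.4, 225.4, 151.8]
tool_rot: [2.458, 1.951, 0.01]
force: [-0.5, -2.8, 19.0]
width: 0.367
t: 15.65
tcp_pos: [461.4, 223.5, 148.2]
tool_rot: [-2.46, -1.953, 0.0]
force: [-0.8, 0.7, -0.7]
width: 1.001
```

View pics/w8910.png

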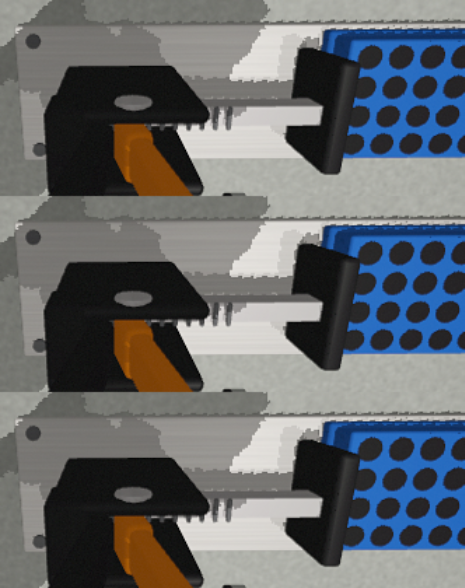

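The last two squeezes gave no further advance. I centre the fingers, retreat upward, and measure the jaw and adapter.

```bash
python3 -m jog '[[0,0,5,0,0],[0,0,5,-15,0],[0,0,5,-50,0],[0,0,5,-90,0],[0,0,5,-107,0],[0,-30,5,-107,0],[0,-60,5,-107,0],[0,-60,5,-107,0],[0,-60,5,-107,0]]'; python3 - <<'E'
from h import *
for n in("wrist","top","scene"): shot(n,f"pics/{n}_f.png")
c=load("pics/top_f.npz");a=load("pics/top0.npz")
cv2.imwrite("pics/topf_c.png",np.hstack([cv2.resize(x["img"][105:240,185:275],None,fx=4.2,fy=4.2,interpolation=cv2.INTER_CUBIC) for x in(a,c)]))
E
```

```text
t: 16.82
tcp_pos: [453.0, 164.2, 255.9]
tool_rot: [2.461, 1.953, 0.002]
force: [0.3, -0.5, -0.8]
width: 1.003
```

View pics/topf_c.png

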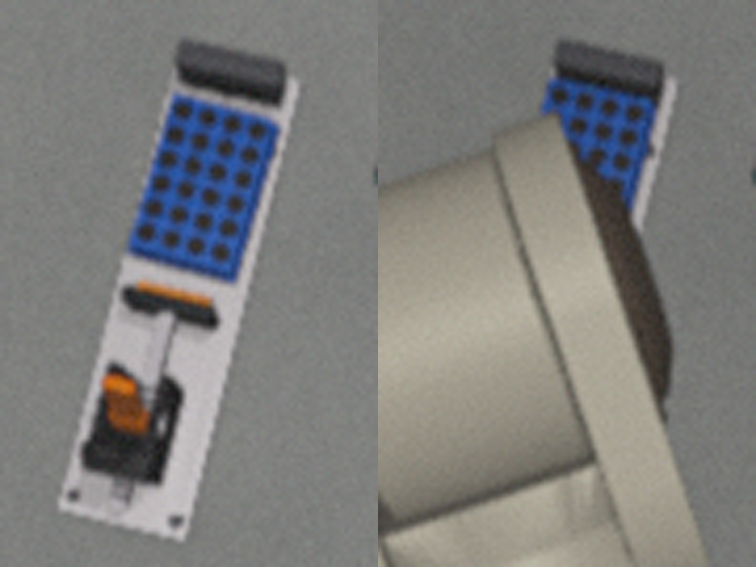

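View pics/wrist_f.png

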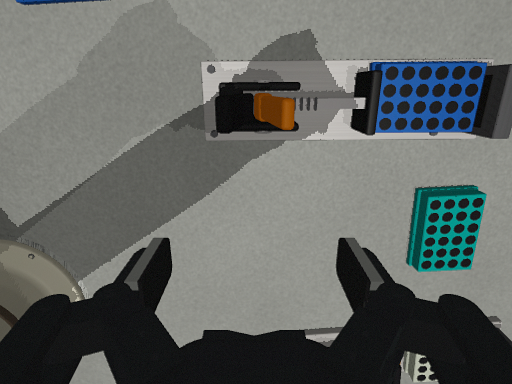

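View pics/scene_f.png

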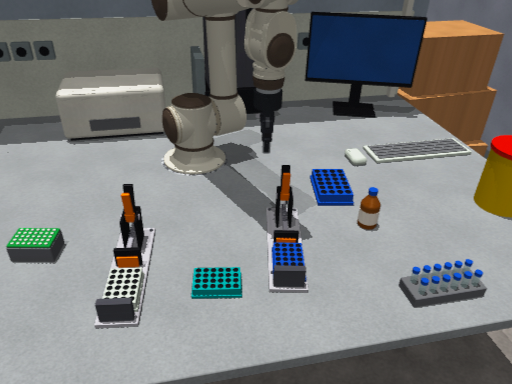

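The adapter looks seated against the fixed jaw. I move the arm out of the top camera's view for a proper check.

```bash
python3 -m jog '[[0,-50,0,0,0],[0,-100,0,0,0],[0,-150,0,0,0],[0,-200,0,0,0],[0,-240,0,0,0],[0,-240,0,0,0],[0,-240,0,0,0]]'; python3 - <<'E'
from h import *
c=shot("top","pics/top_g.png");a=load("pics/top0.npz");w=load("pics/wrist_f.npz")
L=np.hstack([cv2.resize(x["img"][105:240,185:275],None,fx=4.2,fy=4.2,interpolation=cv2.INTER_CUBIC) for x in(a,c)])
cv2.imwrite("pics/topg_c.png",L)
cv2.imwrite("pics/wf_c.png",cv2.resize(w["img"][45:155,340:512],None,fx=4.4,fy=4.4,interpolation=cv2.INTER_CUBIC))
for n,i in(("start",a),("now",c)):
    hsv=cv2.cvtColor(i["img"],cv2.COLOR_BGR2HSV); roi=np.zeros((384,512),np.uint8); roi[105:240,190:265]=1
    bm=cv2.inRange(hsv,(105,130,60),(125,255,255))*roi
    r=cv2.minAreaRect(cv2.findNonZero(bm)); p=ray(i,r[0],30)
    a_=np.radians(12.95); q=p-[460,226,0]
    print(n,"adapter clamp xy",(q[0]*np.cos(a_)-q[1]*np.sin(a_)).round(1),(q[0]*np.sin(a_)+q[1]*np.cos(a_)).round(1),r)
d=cv2.absdiff(a["img"],c["img"]).max(2); print("clampB diff px",(d[105:230,340:395]>40).sum())
E
```

```text
t: 17.85
tcp_pos: [398.5, -69.4, 255.2]
tool_rot: [-2.46, -1.953, -0.0]
force: [0.4, 0.1, -0.2]
width: 1.0
start adapter clamp xy 201.1 1.9 ((233.06997680664062, 149.0762939453125), (25.958574295043945, 38.742549896240234), 16.50436019897461)
now adapter clamp xy 215.1 3.8 ((233.56480407714844, 144.75390625), (26.00921630859375, 40.26083755493164), 14.743562698364258)
clampB diff px 1406
```

View pics/topg_c.png

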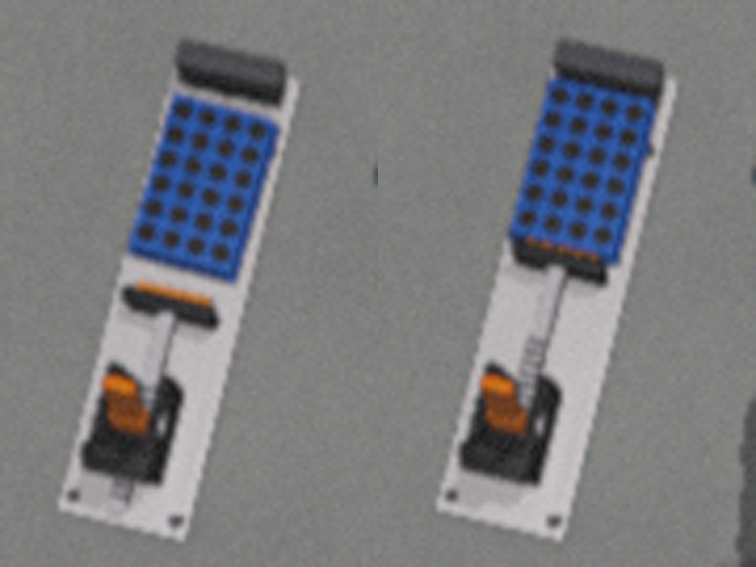

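View pics/wf_c.png

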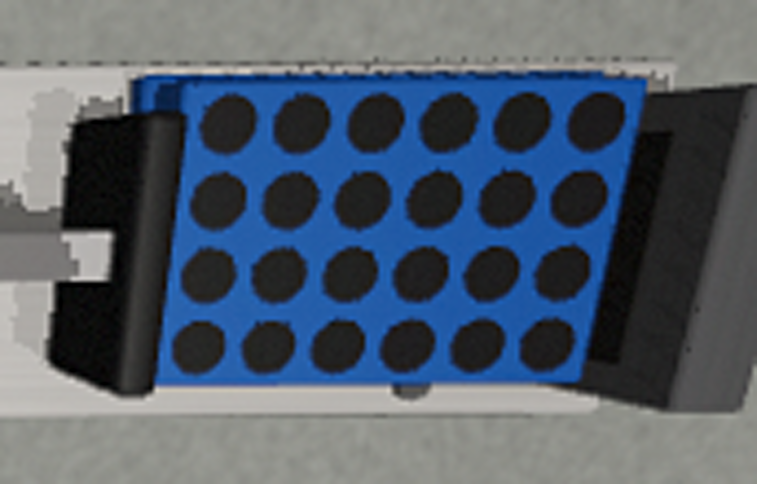

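```bash
python3 - <<'E'
from h import *
g=lambda i:cv2.cvtColor(load(f"pics/w{i}.npz")["img"],cv2.COLOR_BGR2GRAY)
def feat(i):
    # bar's light end against the black jaw: subpixel edge along row 180 
    im=g(i).astype(float); r=im[177:184,300:440].mean(0); d=np.diff(r)
    k=int(np.argmin(d)); a,b,e=d[k-1],d[k],d[k+1]; return 300+k+.5+.5*(a-e)/(a-2*b+e)
w=load("pics/w10.npz"); sc=np.linalg.norm(proj(w,clamp2w((140,0,40)))-proj(w,clamp2w((130,0,40))))/10
print("px/mm ~",sc); f=[feat(i) for i in(5,6,7,8,9,10)]; print(np.round(f,2), np.round((np.array(f)-f[-1])/sc,2))
t=[load("pics/%s.npz"%n) for n in("top0","top_g")]
for c in t:
    hsv=cv2.cvtColor(c["img"],cv2.COLOR_BGR2HSV); om=cv2.inRange(hsv,(3,100,60),(22,255,255)); om[:150]=0;om[190:]=0;om[:,:200]=0;om[:,250:]=0
    om[:]=om; 
    P=cv2.findNonZero(om); print(None if P is None else (len(P),cv2.minAreaRect(P)))
c=t[1]; print("B-side crop saved"); cv2.imwrite("pics/b.png",np.hstack([cv2.resize(x["img"][100:235,330:400],None,fx=4,fy=4) for x in t]))
E
```

```text
px/mm ~ 1.093388220430247
[375.86 394.55 403.91 409.58 409.54 409.47] [-30.73 -13.64  -5.08   0.1    0.07   0.  ]
(43, ((225.9412078857422, 174.7353057861328), (16.73495864868164, 2.425356149673462), 14.03624439239502))
(16, ((228.38238525390625, 164.47059631347656), (15.522278785705566, 1.212678074836731), 14.03624439239502))
B-side crop saved
```

View pics/b.png

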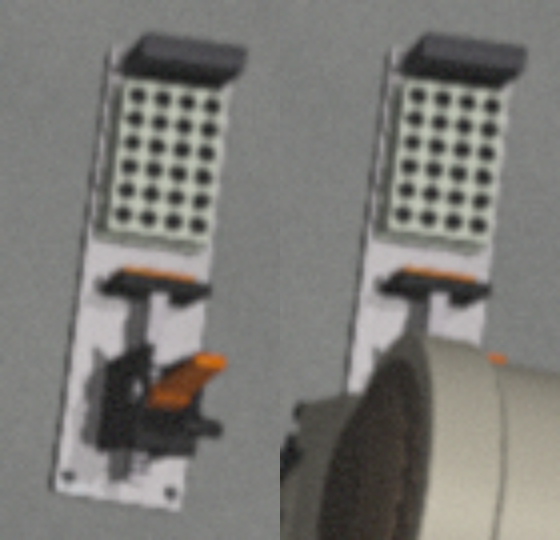

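```bash
python3 -c "
from bench import ctrl
print(ctrl.hand_in()); s=ctrl.get_state(); print(s['t'],s['force'])"
```

```text
the job is handed in; nothing more can be done
None
the job is handed in; nothing more can be done
```

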